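# Set up the beam expander on the optical rail

## Robot

A 6-joint arm with a two-finger parallel gripper is mounted at the origin on the work surface. World frame = base frame: x ahead of the robot, y to its left, z up, the work surface at z = 0. Lengths are in m, angles in rad, forces in N, time in s.
With the tool pointing down it reaches from about 0.425 to 0.95 m from the base axis. Payload 3.5 kg.
Tool frame: the origin (TCP) lies between the finger pads; the fingertips stand 14 mm ahead of it and the grasp point (between the pads) lies 5 mm behind it; z points along the fingers, y is the direction in which the jaws open and shut (so a half turn about z gives the same grasp; the last joint's range is limited). The gripper opens to 85 mm and grips with 20 to 120 N. Pads are 22 mm wide; open, the fingers measure 114 mm over their backs; the gripper's body (76 mm by 85 mm) begins 54 mm behind the grasp point. The pads swing forward as they close: fully open they stand 13 mm farther back than shut.
Start: joints at [-1.305, 0.286, 1.577, -0, 1.279, -0.15], TCP at [0.273, -0.617, 0.245] pointing down, gripper open.
Joint ranges: [-2.77, 2.77], [-0.9, 2.22], [0.21, 2.48], [-1.53, 4.67], [0.24, 2.81], [-2.84, 2.84]. Speed limits (rad/s): [2.79, 2.79, 3.14, 3.14, 3.14, 3.14].

## Interface

Orientations are given as a unit quaternion [x, y, z, w].
In Python, from plant import ctrl gives the robot as it stands. The module is installed in compiled form; this text tells all that it offers.
- The arm moves only by the tool servo_tool, never from a script. Its argument "increments" is text: rows parted by semicolons, each of 7 numbers parted by spaces: the turn, a rotation vector about the tool's x, y, z in rad, then the shift along the tool's x, y, z in cm, then the finger opening in cm, from 0 to 8.54. In form: ax ay az dx dy dz claw; .... A call has 1 to 10 rows; each row is the pose to reach, as a shift and turn from the pose commanded when the call began, along the tool's axes at that moment; what a row does not reach only later rows make up. A row lasts 1/12 s, in which the tool goes at most 41.7 mm and 7.16 degrees, less where a joint would pass 70% of its speed; a pose out of reach is approached as far as the arm can. A call with a gripper value outside its range is refused whole. The fingers move at their own pace and stop on an object; "grip_force" is the grip in N (left out, the last holds). Time passes only in rows, so rows that repeat a pose let the fingers close. It gives the time, the measured TCP pose, the force and the opening at its end, in the units of the state.
- ctrl.get_state(): the state, without advancing time (a new reading comes with each control period).
- ctrl.read_camera(name): name is "scene" or "side" or "wrist"; returns (picture, depth): 384x512x3 uint8, red, green, blue; 384x512 float32, m along the optical axis (not along the pixel's ray), 0 where there is no reading.
- ctrl.camera_info(name): a dict with "camera_matrix" (3x3 intrinsics, pixels), "D" ([k1, k2, p1, p2, k3] as OpenCV has them; the pictures are not rectified), "world_to_cam" (4x4, takes a point from world to camera coordinates). Camera axes: x right, y down, z forward; pixel columns grow to the right and rows downward; lengths in m; the calibration is good to about 2 mm. A picture is of the moment at which its call begins: read the wrist's pose just before it. camera_info takes no time and is no camera call; for the wrist camera it gives the pose at the moment of the call.
- ctrl.sign_off(): hands the job in, once; it reports no verdict.
The state is a dict: "time": time; "qpos": joint angles; "dq": joint speeds; "joint_efforts": joint torques, N m; "eef_pos": TCP position; "tcp_rot": TCP orientation; "contact_force": force on the tool from outside, world axes, zero at the start; "wrist_torque": the same for the moment, N m; "opening": opening from 0.0 (shut) to 1.0 (fully open).
Only numpy, scipy, OpenCV 4.12 (cv2) and the standard library are available. Lean on these libraries where they do the work, as an engineer would, in place of code of your own. Each camera call takes 0.05 s, during which the arm holds its last target.

## Task

Set up the beam expander on the optical rail: from the optics standing on the bench pick out the three clear lenses in square black mounts and stand one on the middle of each empty carrier, the smallest nearest the light source (the white sphere), then the middle-sized, then the largest nearest the screen, each upright, flat on its carrier, with its glass facing squarely along the rail (either way round). Do not tip a lens over on the way, and leave the mirror, the iris and the red filter where they stand.

Things in the scene. Friction and masses are not known exactly. Their poses are not given: they have to be found in the camera images.
- lens_small_axis (a point): smallest lens: clear 16 mm glass in a flat-sided square black mount 30 mm wide (y) and tall, 16 mm thick (x), on a 13 mm post and a 50 x 50 x 10 mm steel base plate (sides along x, y); point: centre of the head, 70 mm above the base's underside, over its centre; z up, x the optical axis (square to the head's faces), y across its width. 85 mm tall in all, about 260 g. Grip it by the mount's side edges, 30 mm apart along y
- lens_medium_axis (a point): middle-sized lens: clear 30 mm glass in a flat-sided square black mount 48 mm wide (y) and tall, 16 mm thick (x), on a 13 mm post and a 50 x 50 x 10 mm steel base plate (sides along x, y); point: centre of the head, 70 mm above the base's underside, over its centre; z up, x the optical axis (square to the head's faces), y across its width. 94 mm tall in all, about 300 g. Grip it by the mount's side edges, 48 mm apart along y
- lens_large_axis (a point): largest lens: clear 50 mm glass in a flat-sided square black mount 66 mm wide (y) and tall, 16 mm thick (x), on a 13 mm post and a 50 x 50 x 10 mm steel base plate (sides along x, y); point: centre of the head, 70 mm above the base's underside, over its centre; z up, x the optical axis (square to the head's faces), y across its width. 103 mm tall in all, about 360 g. Grip it by the mount's side edges, 66 mm apart along y
- carrier_a_top (a point): one of three identical fixed carriers on the rail: flat bare aluminium plate 60 x 60 mm on a black saddle 76 mm across the rail, brass thumbscrew on its far side; point: centre of the plate's top face, 52 mm above the bench; y along the rail (to the robot's left), x across it, z up
- carrier_b_top (a point): one of three identical fixed carriers on the rail: flat bare aluminium plate 60 x 60 mm on a black saddle 76 mm across the rail, brass thumbscrew on its far side; point: centre of the plate's top face, 52 mm above the bench; y along the rail (to the robot's left), x across it, z up
- carrier_c_top (a point): one of three identical fixed carriers on the rail: flat bare aluminium plate 60 x 60 mm on a black saddle 76 mm across the rail, brass thumbscrew on its far side; point: centre of the plate's top face, 52 mm above the bench; y along the rail (to the robot's left), x across it, z up
- source: light source, fixed on one end of the rail (which end changes): a white 80 mm integrating sphere, a round black port on either side along the rail, a small black finned lamp on top; origin on the rail's top face, 30 mm above the bench, under the sphere; its top is 186 mm above the bench. A white 80 x 80 mm screen stands on the other end, top 162 mm above the bench
- mirror_axis (a point): mirror: in a bare aluminium mount 44 mm wide and tall, 24 mm thick, three brass knobs at the back (-x), on a 13 mm post and a 50 x 50 x 10 mm steel base plate (sides along x, y); point: centre of the head, 70 mm above the base's underside, over its centre; z up, x the optical axis (square to the head's faces), y across its width; 92 mm tall. Not a lens; it stays
- iris_axis (a point): iris diaphragm: a round black head 56 mm across and 10 mm thick with a small steel lever at the top, on a 13 mm post and a 50 x 50 x 10 mm steel base plate (sides along x, y); point: centre of the head, 70 mm above the base's underside, over its centre; z up, x the optical axis (square to the head's faces), y across its width; 112 mm tall with the lever. Not a lens; it stays
- red_filter_axis (a point): filter: a square of red glass in a black U-shaped holder 56 mm wide, 52 mm tall and 10 mm thick, on a 13 mm post and a 50 x 50 x 10 mm steel base plate (sides along x, y); point: centre of the head, 70 mm above the base's underside, over its centre; z up, x the optical axis (square to the head's faces), y across its width; 96 mm tall. Not a lens; it stays
Not all that is in view belongs to the job. What is shaped like the part that bears lens_small_axis but blue or turquoise is not meant.

How it is judged:
By the outcome, as a careful person would: the job done as asked, in the order asked, and still so for the second after the job is handed in, with the robot touching nothing.
It also fails if it takes over 91 s, if anything falls off the work surface, if the arm or the gripper's body presses on something with over 40 N, if the wrist force passes 120 N, or if a joint passes its speed limit or range.

## Working session

There is one attempt and no reset: what is moved stays moved. The work goes in short steps, Python scripts to look and compute and a tool call to move; the robot and the scene stay as the last step left them, time stands still between calls to the robot, and variables do not carry over. Pictures are saved under pics/ and viewed, and the job is handed in when it is done.

Besides the shell and the picture viewer there is one more tool, called after "Request:" by a JSON object that holds its "name" and its "arguments". servo_tool: Moves the arm, as the interface text tells. Its arguments: {"type":"object","properties":{"increments":{"type":"string"},"grip_force":{"type":"number"}},"required":["increments"]}

```bash
mkdir -p pics; cat > h.py <<'E'
import numpy as np, cv2
from plant import ctrl
def snap(n,tag):
    i=ctrl.camera_info(n); p,d=ctrl.read_camera(n)
    cv2.imwrite(f'pics/{tag}.png',p[:,:,::-1]); np.savez(f'{tag}.npz',p=p,d=d,K=i['camera_matrix'],D=np.array(i['D']),T=i['world_to_cam'])
    return p,d,i
def cloud(tag):
    z=np.load(f'{tag}.npz'); p,d,K,D,T=[z[k] for k in ['p','d','K','D','T']]
    v,u=np.mgrid[:384,:512]; uv=np.stack([u,v],-1).reshape(-1,1,2).astype(np.float64)
    n=cv2.undistortPoints(uv,K,D).reshape(384,512,2)
    c=np.dstack([n*d[...,None],d]); Ti=np.linalg.inv(T)
    return p,d,c@Ti[:3,:3].T+Ti[:3,3],n,Ti
E
python3 - <<'E'
from h import *
for n in ['scene','side','wrist']:
    p,d,i=snap(n,n+'0'); print(n,np.round(np.linalg.inv(i['world_to_cam']),3).tolist(), i['camera_matrix'][0][0],(d>0).mean())
s=ctrl.get_state(); print(s)
E
```

```text
scene [[0.757, 0.525, -0.389, 0.898], [0.653, -0.594, 0.47, -0.52], [0.016, -0.61, -0.792, 0.969], [0.0, 0.0, 0.0, 1.0]] 397.41323470666174 0.9960428873697916
side [[-0.982, -0.101, 0.157, 0.321], [-0.187, 0.542, -0.82, 0.882], [-0.003, -0.834, -0.551, 0.638], [0.0, 0.0, 0.0, 1.0]] 452.3001971873489 0.9958343505859375
wrist [[0.404, -0.87, -0.282, 0.345], [-0.915, -0.385, -0.123, -0.586], [-0.001, 0.307, -0.952, 0.372], [0.0, 0.0, 0.0, 1.0]] 295.9498205412408 0.9959513346354166
{'time': 0.15, 'qpos': array([-1.30502975e+00,  2.87015581e-01,  1.57785207e+00,  2.70858012e-06,
        1.27856166e+00, -1.49973224e-01]), 'dq': array([-0.00077275, -0.00354815, -0.00649833,  0.00142445,  0.00047577,
        0.00036878]), 'joint_efforts': array([ 7.24894489e-04, -4.06605148e+01, -2.93139482e+01, -1.28659581e-04,
        3.93494644e-03, -1.12215304e-05]), 'eef_pos': array([ 0.2725266 , -0.61701346,  0.24422313]), 'tcp_rot': array([ 9.78472404e-01,  2.06375656e-01, -5.18439205e-05, -9.16861197e-04]), 'contact_force': array([ 0.3709453 , -0.07297883, -0.70720117]), 'wrist_torque': array([ 0.00492212, -0.06074882, -0.01369834]), 'opening': 1.0009273176229918}
```

View pics/scene0.png

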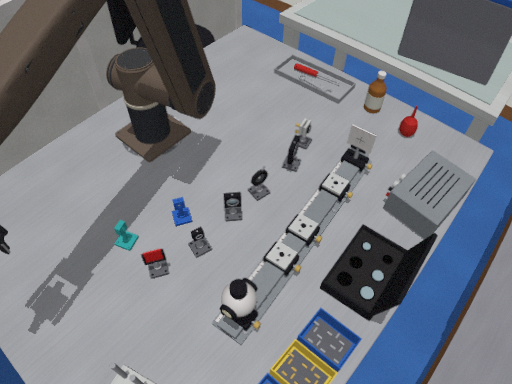

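View pics/side0.png

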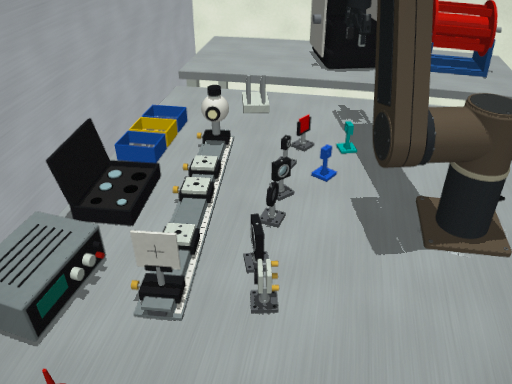

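View pics/wrist0.png

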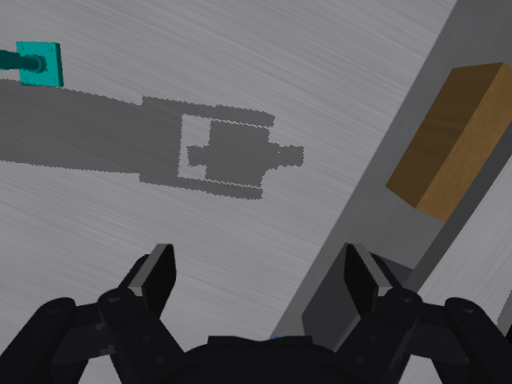

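```bash
python3 - <<'E'
import cv2
a=cv2.imread('pics/scene0.png')[110:290,130:350]; b=cv2.imread('pics/side0.png')[90:320,130:360]
cv2.imwrite('pics/c1.png',cv2.resize(a,None,fx=3.3,fy=3.3,interpolation=2)[:600,:800]); cv2.imwrite('pics/c2.png',cv2.resize(b,None,fx=2.6,fy=2.6,interpolation=2))
E
```

```text
(no output)
```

View pics/c1.png

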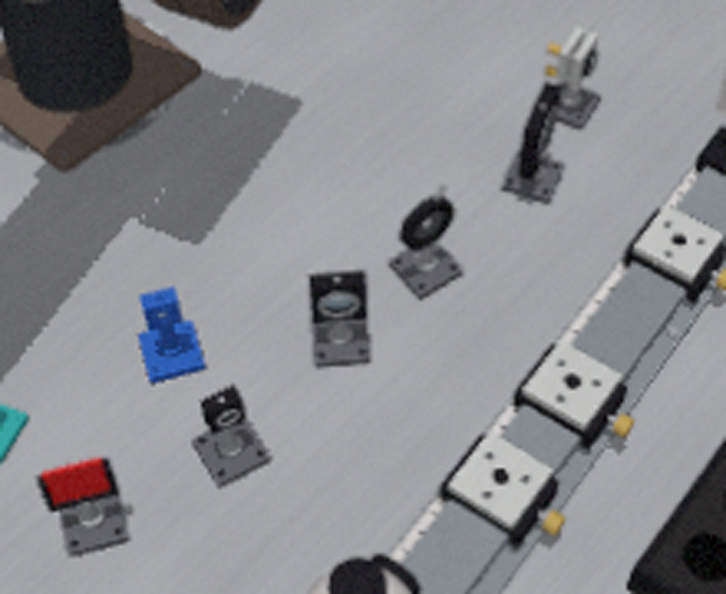

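View pics/c2.png

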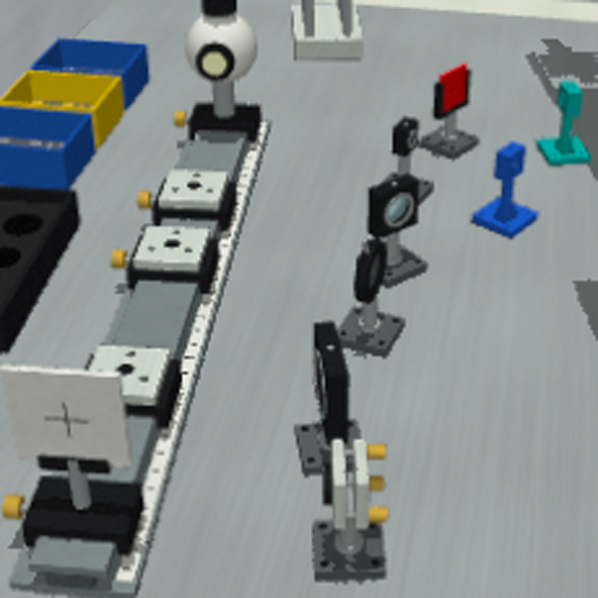

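```bash
python3 - <<'E'
from h import *
for tag in ['scene0','side0']:
    p,d,P,n,Ti=cloud(tag)
    X,Y,Z=P[...,0],P[...,1],P[...,2]
    print(tag,'bench z',np.median(Z[(abs(Z)<.02)&(X>.3)&(X<.8)&(abs(Y)<.4)]))
    g=p.astype(int).mean(-1); sat=p.max(-1).astype(int)-p.min(-1)
    ok=(d>0)&(X>.25)&(X<.9)&(abs(Y)<.6)
    def comps(m,mn,lab):
        N,L,st,c=cv2.connectedComponentsWithStats(m.astype(np.uint8),connectivity=4)
        for k in range(1,N):
            if st[k,4]<mn: continue
            q=P[L==k]; (cx,cy),wh,a=cv2.minAreaRect((q[:,:2]*1000).astype(np.float32))
            print(lab,st[k,4],'uv',c[k].round(),'rect',round(cx),round(cy),np.round(wh),round(a,1),'z',np.percentile(q[:,2],[5,50,95]).round(3),'med',np.median(q,0).round(3),p[L==k].mean(0).round())
    comps(ok&(abs(Z-.052)<.006)&(g>140),40,'carrier')
    comps(ok&(Z>.004)&(Z<.016)&(g<130),30,'base')
    comps(ok&(Z>.045)&(Z<.115)&(g<200),25,'head')
E
```

```text
scene0 bench z -0.00031302610626848804
carrier 313 uv [335. 183.] rect 613 199 [61. 62.] 6.2 z [0.049 0.051 0.054] med [0.615 0.197 0.051] [185. 186. 185.]
carrier 382 uv [303. 226.] rect 630 13 [61. 61.] 6.7 z [0.048 0.051 0.054] med [0.631 0.012 0.051] [187. 188. 186.]
carrier 446 uv [281. 255.] rect 640 -96 [62. 61.] 4.6 z [0.048 0.051 0.054] med [ 0.641 -0.096  0.051] [187. 189. 187.]
base 91 uv [323.  94.] rect 324 562 [145.  14.] 6.3 z [0.005 0.009 0.015] med [0.332 0.562 0.009] [ 98.  99. 102.]
base 93 uv [304. 142.] rect 419 308 [40. 51.] 11.9 z [0.007 0.01  0.014] med [0.426 0.305 0.01 ] [80. 81. 85.]
base 136 uv [292. 164.] rect 446 205 [48. 53.] 19.9 z [0.006 0.01  0.014] med [0.454 0.197 0.01 ] [84. 85. 90.]
base 178 uv [259. 191.] rect 440 52 [50. 53.] 79.2 z [0.006 0.01  0.014] med [0.447 0.044 0.01 ] [89. 90. 95.]
base 70 uv [397. 217.] rect 814 243 [  8. 106.] 83.0 z [0.006 0.012 0.016] med [0.812 0.244 0.012] [81. 84. 87.]
base 189 uv [233. 214.] rect 439 -61 [47. 48.] 43.1 z [0.006 0.01  0.014] med [ 0.443 -0.067  0.01 ] [84. 85. 90.]
base 217 uv [182. 217.] rect 33
[... 7736 characters left out ...]
 [127. 133. 126.]
head 25 uv [196. 184.] rect 627 15 [18. 16.] 79.8 z [0.053 0.054 0.056] med [0.627 0.015 0.054] [ 98. 104. 100.]
head 7432 uv [ 44. 265.] rect 829 362 [245. 160.] 85.7 z [0.053 0.091 0.094] med [0.802 0.371 0.091] [87. 99. 98.]
head 488 uv [257. 236.] rect 445 206 [17. 70.] 19.5 z [0.049 0.094 0.106] med [0.44  0.228 0.094] [34. 36. 37.]
head 125 uv [183. 237.] rect 601 197 [40. 62.] 5.1 z [0.046 0.053 0.055] med [0.596 0.211 0.053] [126. 132. 126.]
head 750 uv [157. 264.] rect 599 329 [80. 27.] 1.7 z [0.057 0.095 0.113] med [0.598 0.338 0.095] [120. 122. 117.]
head 505 uv [266. 277.] rect 409 310 [43. 46.] 10.6 z [0.054 0.079 0.094] med [0.408 0.322 0.079] [136. 134. 112.]
```

```bash
cat > go.py <<'E'
import sys
from h import *
from scipy.spatial.transform import Rotation as R
def tgt(yaw):
    y=np.array([np.cos(yaw),np.sin(yaw),0]);z=np.array([0,0,-1.]);return R.from_matrix(np.stack([np.cross(y,z),y,z],1))
s=ctrl.get_state(); R0=R.from_quat(s['tcp_rot']); p0=s['eef_pos']
yv=R0.as_matrix()[:,1]
print('t',round(s['time'],2),'p',p0.round(4),'yaw',np.degrees(np.arctan2(yv[1],yv[0])).round(1),'tilt',R0.as_matrix()[:,2].round(3),'F',s['contact_force'].round(1),'op',round(s['opening']*85,1),'q',s['qpos'].round(2))
for a in sys.argv[1:]:
    x,y,z,w=map(float,a.split(','))
    print(a,'->',(R0.inv()*tgt(np.radians(w))).as_rotvec().round(3),(R0.inv().apply(np.array([x,y,z])-p0)*100).round(2))
E
python3 go.py 0.5,-0.2,0.24,-70 0.4455,0.205,0.22,-70
```

```text
t 0.15 p [ 0.2725 -0.617   0.2442] yaw -66.2 tilt [-0.     0.002 -1.   ] F [ 0.4 -0.1 -0.7] op 85.1 q [-1.31  0.29  1.58  0.    1.28 -0.15]
0.5,-0.2,0.24,-70 -> [-0.002 -0.     0.067] [ 37.65 -28.96   0.49]
0.4455,0.205,0.22,-70 -> [-0.002 -0.     0.067] [ 49.02 -68.21   2.56]
```

Request:
{"name": "servo_tool", "arguments": {"increments": "0 0 0.067 37.6 -29 0.5 8.5;0 0 0.067 37.6 -29 0.5 8.5;0 0 0.067 37.6 -29 0.5 8.5;0 0 0.067 37.6 -29 0.5 8.5;0 0 0.067 37.6 -29 0.5 8.5;0 0 0.067 37.6 -29 0.5 8.5;0 0 0.067 37.6 -29 0.5 8.5;0 0 0.067 37.6 -29 0.5 8.5;0 0 0.067 37.6 -29 0.5 8.5;0 0 0.067 37.6 -29 0.5 8.5", "grip_force": 60}}

```text
time: 0.98
eef_pos: [0.4721, -0.2494, 0.2407]
tcp_rot: [0.985, 0.173, -0.0, -0.0]
contact_force: [1.3, 0.5, -1.0]
opening: 0.997
```

```bash
python3 go.py 0.4455,0.205,0.22,-70
```

```text
t 0.98 p [ 0.4721 -0.2494  0.2407] yaw -70.0 tilt [-0.  0. -1.] F [ 1.3  0.5 -1. ] op 84.7 q [-0.68 -0.02  1.93  0.    1.24  0.55]
0.4455,0.205,0.22,-70 -> [-0.     0.    -0.001] [ 13.02 -43.62   2.08]
```

Request:
{"name": "servo_tool", "arguments": {"increments": "0 0 0 13 -43.6 1 8.5;0 0 0 13 -43.6 1 8.5;0 0 0 13 -43.6 1 8.5;0 0 0 13 -43.6 1 8.5;0 0 0 13 -43.6 1 8.5;0 0 0 13 -43.6 1 8.5;0 0 0 13 -43.6 1 8.5;0 0 0 13 -43.6 1 8.5;0 0 0 13 -43.6 1 8.5;0 0 0 13 -43.6 1 8.5"}}

```text
time: 1.82
eef_pos: [0.4463, 0.1664, 0.2318]
tcp_rot: [0.985, 0.174, 0.0, 0.0]
contact_force: [0.6, -0.4, -0.3]
opening: 0.995
```

```bash
python3 go.py 0.4455,0.205,0.23,-70
```

```text
t 1.82 p [0.4463 0.1664 0.2318] yaw -70.0 tilt [ 0. -0. -1.] F [ 0.6 -0.4 -0.3] op 84.6 q [ 0.14 -0.15  2.06 -0.    1.23  1.37]
0.4455,0.205,0.23,-70 -> [ 0. -0. -0.] [ 1.24 -3.65  0.18]
```

Request:
{"name": "servo_tool", "arguments": {"increments": "0 0 0 1.24 -3.65 0 8.5;0 0 0 1.24 -3.65 0 8.5;0 0 0 1.24 -3.65 0 8.5"}}

```text
time: 2.07
eef_pos: [0.4455, 0.2047, 0.2314]
tcp_rot: [0.984, 0.176, -0.0, 0.0]
contact_force: [0.1, -1.5, 0.6]
opening: 0.994
```

```bash
cat > look.py <<'E'
import sys
from h import *
tag=sys.argv[1]; snap('wrist',tag); p,d,P,n,Ti=cloud(tag)
X,Y,Z=P[...,0],P[...,1],P[...,2]; g=p.astype(int).mean(-1)
s=ctrl.get_state(); e=s['eef_pos']
ok=(d>0)&(np.hypot(X-e[0],Y-e[1])<.09)&(Z<.13)
for lab,m in [('base',(Z>.005)&(Z<.015)),('head',(Z>.07)&(Z<.11)),('car',(abs(Z-.052)<.005)&(g>130)),('top62',abs(Z-.062)<.004)]:
    N,L,st,c=cv2.connectedComponentsWithStats((ok&m).astype(np.uint8),connectivity=4)
    for k in range(1,N):
        if st[k,4]<150: continue
        q=P[L==k]; (cx,cy),wh,a=cv2.minAreaRect((q[:,:2]*1000).astype(np.float32))
        print(lab,st[k,4],c[k].round(),'rect',round(cx,1),round(cy,1),np.round(wh,1),round(a,1),'z',np.percentile(q[:,2],[5,50,95]).round(4))
E
python3 look.py w1;python3 go.py 0.4455,0.205,0.23,-70
```

```text
base 151 [188. 156.] rect 420.6 286.9 [44.3  5.2] 12.5 z [0.0064 0.0089 0.01  ]
base 748 [259. 151.] rect 458.4 208.4 [23.3 48.9] 19.0 z [0.0078 0.0093 0.0109]
head 1704 [259. 182.] rect 446.2 204.5 [17.8 65.9] 20.4 z [0.0765 0.1019 0.1032]
t 2.12 p [0.4458 0.2034 0.2314] yaw -69.9 tilt [-0.001 -0.001 -1.   ] F [-0.2 -0.1 -0.4] op 84.5 q [ 0.22 -0.12  2.03 -0.    1.23  1.44]
0.4455,0.205,0.23,-70 -> [0.    0.001 0.002] [ 0.02 -0.16  0.14]
```

View pics/w1.png

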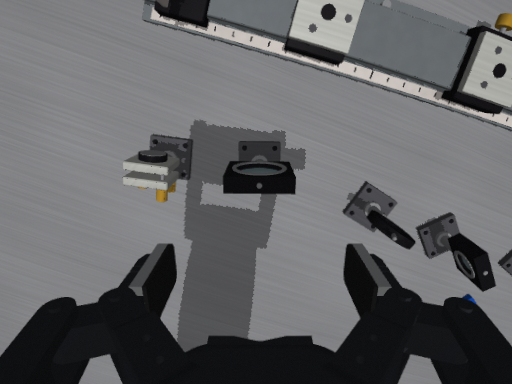

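Request:
{"name": "servo_tool", "arguments": {"increments": "0 0 0.002 0.1 -0.1 10 8.5;0 0 0.002 0.1 -0.1 10 8.5;0 0 0.002 0.1 -0.1 10 8.5;0 0 0.002 0.1 -0.1 13 8.5;0 0 0.002 0.1 -0.1 17 8.5;0 0 0.002 0.1 -0.1 17 8.5"}}

```text
time: 2.62
eef_pos: [0.4413, 0.201, 0.0542]
tcp_rot: [0.985, 0.171, -0.008, 0.001]
contact_force: [-1.8, -0.7, -1.4]
opening: 0.993
```

```bash
python3 go.py 0.4462,0.2045,0.062,-69.6
```

```text
t 2.62 p [0.4413 0.201  0.0542] yaw -70.3 tilt [-0.016 -0.004 -1.   ] F [-1.8 -0.7 -1.4] op 84.4 q [ 0.22  0.13  2.15 -0.    0.87  1.45]
0.4462,0.2045,0.062,-69.6 -> [-0.002  0.016 -0.012] [ 0.57 -0.16 -0.79]
```

Request:
{"name": "servo_tool", "arguments": {"increments": "0 0 0 0 0 0 8.5;0 0 0 0 0 0 8.5"}}

```text
time: 2.78
eef_pos: [0.4482, 0.2035, 0.0633]
tcp_rot: [0.985, 0.172, 0.001, 0.0]
contact_force: [0.0, 0.6, -0.1]
opening: 0.991
```

```bash
python3 go.py 0.4462,0.2045,0.062,-69.6
```

```text
t 2.78 p [0.4482 0.2035 0.0633] yaw -70.2 tilt [ 0.002  0.    -1.   ] F [ 0.   0.6 -0.1] op 84.2 q [ 0.22  0.12  2.14 -0.    0.88  1.45]
0.4462,0.2045,0.062,-69.6 -> [ 0.    -0.002 -0.011] [-0.16 -0.16  0.13]
```

Request:
{"name": "servo_tool", "arguments": {"increments": "0 0 -0.011 -0.1 -0.1 0.1 7.2;0 0 -0.011 -0.1 -0.1 0.1 7.0;0 0 -0.011 -0.1 -0.1 0.1 6.7;0 0 -0.011 -0.1 -0.1 0.1 6.2;0 0 -0.011 -0.1 -0.1 0.1 5.8;0 0 -0.011 -0.1 -0.1 0.1 5.8;0 0 -0.011 -0.1 -0.1 0.1 5.8", "grip_force": 60}}

```text
time: 3.37
eef_pos: [0.4471, 0.2057, 0.0633]
tcp_rot: [0.984, 0.178, 0.002, -0.0]
contact_force: [-0.9, 1.4, 7.0]
opening: 0.765
```

```bash
python3 go.py 0.4462,0.2045,0.062,-69.6; python3 look.py w2
```

```text
t 3.37 p [0.4471 0.2057 0.0633] yaw -69.5 tilt [ 0.004  0.002 -1.   ] F [-0.9  1.4  7. ] op 65.0 q [0.22 0.12 2.14 0.   0.87 1.44]
0.4462,0.2045,0.062,-69.6 -> [-0.    -0.004  0.002] [-0.13  0.08  0.13]
base 741 [131. 209.] rect 418.4 287.3 [49.7  7.8] 13.1 z [0.0059 0.0089 0.0101]
base 2886 [259. 203.] rect 455.2 207.9 [30.3 50.2] 20.1 z [0.0079 0.0093 0.0107]
head 901 [ 58. 264.] rect 425.5 290.1 [9.9 5.6] 13.4 z [0.0717 0.0839 0.0913]
head 19321 [259. 298.] rect 448.7 205.0 [ 27.4 129.9] 20.7 z [0.0745 0.1015 0.109 ]
head 704 [ 63. 291.] rect 410.9 285.7 [11.1  4.1] 24.2 z [0.0714 0.0827 0.0909]
top62 196 [ 85. 240.] rect 426.5 289.5 [9.1 4.1] 38.4 z [0.0585 0.0621 0.0654]
top62 1301 [261. 251.] rect 452.7 206.5 [12.3 78.8] 20.4 z [0.0585 0.0619 0.0656]
top62 171 [ 87. 267.] rect 411.4 285.9 [9.2 3.3] 29.8 z [0.0582 0.062  0.0657]
```

View pics/w2.png

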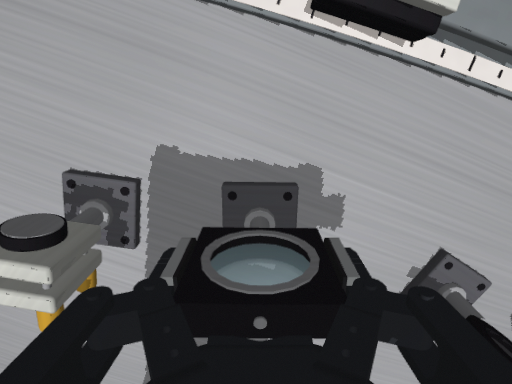

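Request:
{"name": "servo_tool", "arguments": {"increments": "0 0 0 0 0 -2 5.8;0 0 0 0 0 -5 5.8;0 0 0 0 0 -8 5.8;0 0 0 0 0 -9 5.8;0 0 0 0 0 -9 5.8"}}

```text
time: 3.83
eef_pos: [0.4477, 0.2054, 0.1542]
tcp_rot: [0.984, 0.178, 0.004, -0.0]
contact_force: [1.0, 0.0, -2.8]
opening: 0.767
```

```bash
python3 go.py 0.612,0.199,0.152,5.4
```

```text
t 3.83 p [0.4477 0.2054 0.1542] yaw -69.5 tilt [ 0.008  0.002 -1.   ] F [ 1.   0.  -2.8] op 65.2 q [ 0.22 -0.03  2.1  -0.    1.06  1.44]
0.612,0.199,0.152,5.4 -> [ 0.006 -0.006 -1.307] [15.16  6.36  0.34]
```

Request:
{"name": "servo_tool", "arguments": {"increments": "0 0 -0.12 2 0.9 0.2 5.8;0 0 -0.24 4 1.7 0.2 5.8;0 0 -0.37 6 2.5 0.2 5.8;0 0 -0.5 8 3.4 0.2 5.8;0 0 -0.62 10 4.2 0.2 5.8;0 0 -0.74 12 5 0.2 5.8;0 0 -0.86 13 5.5 0.2 5.8;0 0 -0.98 14 5.9 0.2 5.8;0 0 -1.1 15 6.3 0.2 5.8;0 0 -1.22 15.1 6.3 0.2 5.8"}}

```text
time: 4.67
eef_pos: [0.6093, 0.198, 0.1454]
tcp_rot: [0.703, 0.711, -0.001, -0.001]
contact_force: [-0.6, 0.2, -2.5]
opening: 0.763
```

```bash
python3 go.py 0.612,0.199,0.152,5.4
```

```text
t 4.67 p [0.6093 0.198  0.1454] yaw 0.7 tilt [-0.003 -0.001 -1.   ] F [-0.6  0.2 -2.5] op 64.8 q [ 0.16  0.31  1.74 -0.    1.1   0.14]
0.612,0.199,0.152,5.4 -> [-0.003  0.001 -0.082] [ 0.09  0.27 -0.67]
```

Request:
{"name": "servo_tool", "arguments": {"increments": "0 0 -0.08 0.1 0.2 0 5.8;0 0 -0.08 0.1 0.2 0 5.8;0 0 -0.08 0.1 0.2 0 5.8;0 0 -0.08 0.1 0.2 0 5.8"}}

```text
time: 5.0
eef_pos: [0.61, 0.1996, 0.1469]
tcp_rot: [0.676, 0.737, -0.001, -0.001]
contact_force: [0.1, -0.4, -4.2]
opening: 0.768
```

```bash
python3 go.py 0.612,0.199,0.152,5.4; python3 look.py w3; python3 - <<'E'
from h import *
snap('scene','scene1');snap('side','side1')
a=cv2.imread('pics/scene1.png')[110:290,230:430]; b=cv2.imread('pics/side1.png')[120:320,100:300]
cv2.imwrite('pics/c3.png',np.hstack([cv2.resize(a,(400,400)),cv2.resize(b,(400,400))]))
E
```

```text
t 5.0 p [0.61   0.1996 0.1469] yaw 4.9 tilt [-0.003 -0.001 -1.   ] F [ 0.1 -0.4 -4.2] op 65.3 q [ 0.16  0.31  1.74 -0.    1.1   0.07]
0.612,0.199,0.152,5.4 -> [-0.003  0.    -0.009] [-0.07  0.19 -0.51]
base 1221 [219. 129.] rect 572.8 215.2 [ 15.  131.7] 5.4 z [0.0063 0.0076 0.0088]
base 1115 [304. 125.] rect 646.0 241.5 [14.9 90.3] 5.1 z [0.0061 0.0071 0.0083]
head 3374 [259. 204.] rect 609.4 206.7 [50.3 30.3] 4.0 z [0.0895 0.0928 0.0993]
car 1476 [264. 173.] rect 612.1 200.1 [59.1 53.8] 5.2 z [0.0501 0.0513 0.0523]
```

View pics/w3.png

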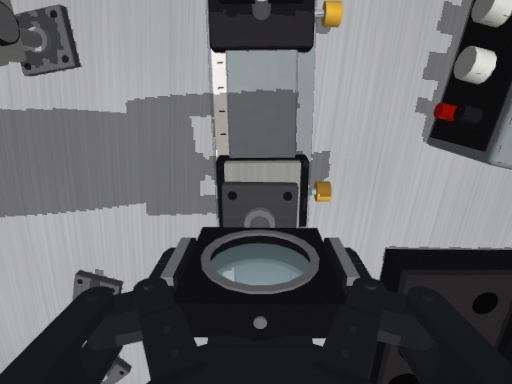

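View pics/c3.png

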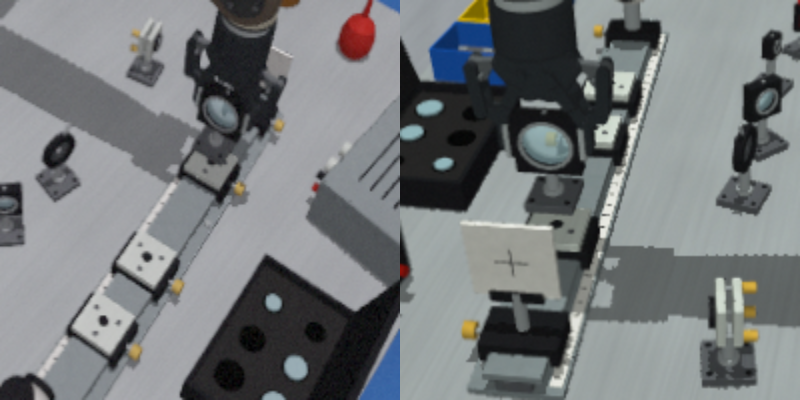

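Request:
{"name": "servo_tool", "arguments": {"increments": "0 0 -0.009 -0.05 0.2 0.8 5.8;0 0 -0.009 -0.05 0.2 1.6 5.8;0 0 -0.009 -0.05 0.2 2.2 5.8;0 0 -0.009 -0.05 0.2 2.6 5.8;0 0 -0.009 -0.05 0.2 2.7 5.8;0 0 -0.009 -0.05 0.2 2.7 5.8"}}

```text
time: 5.65
eef_pos: [0.6127, 0.1993, 0.1208]
tcp_rot: [0.672, 0.74, -0.001, -0.001]
contact_force: [-1.3, -0.3, -2.7]
opening: 0.77
```

```bash
python3 go.py 0.612,0.1995,0.1155,5.4;python3 look.py w4
```

```text
t 5.65 p [0.6127 0.1993 0.1208] yaw 5.5 tilt [-0.002 -0.    -1.   ] F [-1.3 -0.3 -2.7] op 65.4 q [0.16 0.34 1.74 0.   1.05 0.06]
0.612,0.1995,0.1155,5.4 -> [-0.002  0.     0.002] [ 0.03 -0.06  0.53]
base 1266 [212. 126.] rect 570.1 242.4 [14.6 74.3] 5.0 z [0.0064 0.0077 0.0089]
base 1348 [306. 127.] rect 646.3 241.0 [14.9 91.5] 5.3 z [0.006  0.0072 0.0083]
head 2571 [259. 233.] rect 612.9 200.5 [66.4 12.4] 6.9 z [0.0725 0.1019 0.1089]
car 1205 [258. 182.] rect 611.7 206.0 [59.6 41.8] 5.7 z [0.0502 0.0512 0.0522]
top62 293 [261. 184.] rect 610.7 220.7 [49.   1.6] 4.5 z [0.0585 0.0629 0.0658]
```

Request:
{"name": "servo_tool", "arguments": {"increments": "0 0 0 0 0 0.3 5.8;0 0 0 0 0 0.4 5.8;0 0 0 0 0 0.5 5.8;0 0 0 0 0 0.5 5.8"}}

```text
time: 6.03
eef_pos: [0.6131, 0.1994, 0.1167]
tcp_rot: [0.672, 0.74, -0.0, -0.0]
contact_force: [-0.5, -0.2, -2.6]
opening: 0.763
```

```bash
python3 go.py 0.612,0.1995,0.1155,5.4
```

```text
t 6.03 p [0.6131 0.1994 0.1167] yaw 5.5 tilt [-0. -0. -1.] F [-0.5 -0.2 -2.6] op 64.9 q [0.16 0.35 1.75 0.   1.05 0.06]
0.612,0.1995,0.1155,5.4 -> [-0.    -0.     0.002] [ 0.02 -0.1   0.12]
```

Request:
{"name": "servo_tool", "arguments": {"increments": "0 0 0 0 0 0.1 5.8;0 0 0 0 0 0.2 5.8;0 0 0 0 0 0.2 5.8"}}

```text
time: 6.28
eef_pos: [0.6133, 0.1994, 0.1154]
tcp_rot: [0.672, 0.74, 0.0, 0.0]
contact_force: [-0.3, -0.5, -0.3]
opening: 0.761
```

Request:
{"name": "servo_tool", "arguments": {"increments": "0 0 0 0 0 0.05 5.8;0 0 0 0 0 0.05 5.8"}}

```text
time: 6.45
eef_pos: [0.6134, 0.1994, 0.1154]
tcp_rot: [0.672, 0.74, 0.0, 0.0]
contact_force: [-2.6, -0.8, 3.6]
opening: 0.765
```

Request:
{"name": "servo_tool", "arguments": {"increments": "0 0 0 0 0 0 6.6;0 0 0 0 0 0 6.8;0 0 0 0 0 0 7.2;0 0 0 0 0 0 8;0 0 0 0 0 0 8.5;0 0 0 0 0 0 8.5;0 0 0 0 0 -3 8.5;0 0 0 0 0 -7 8.5;0 0 0 0 0 -11 8.5;0 0 0 0 0 -12 8.5"}}

```text
time: 7.28
eef_pos: [0.6164, 0.2001, 0.2429]
tcp_rot: [0.672, 0.74, 0.005, 0.004]
contact_force: [1.5, 0.4, 1.4]
opening: 0.993
```

```bash
python3 go.py 0.438,-0.0605,0.23,45; python3 look.py w5; python3 - <<'E'
from h import *
snap('side','side2')
E
```

```text
t 7.28 p [0.6164 0.2001 0.2429] yaw 5.5 tilt [ 0.013  0.002 -1.   ] F [1.5 0.4 1.4] op 84.4 q [0.16 0.22 1.66 0.   1.25 0.06]
0.438,-0.0605,0.23,45 -> [ 0.013  0.004 -0.689] [-24.22 -20.28   1.01]
base 698 [285. 118.] rect 645.5 243.5 [15.7 91.3] 5.2 z [0.0059 0.0071 0.0084]
base 667 [222. 121.] rect 571.7 227.3 [ 15.4 102.7] 5.3 z [0.0062 0.0075 0.0089]
head 598 [255. 177.] rect 613.3 201.6 [65.8  8.1] 5.1 z [0.0898 0.099  0.1084]
top62 956 [254. 160.] rect 612.7 209.2 [50.  24.3] 5.5 z [0.0599 0.0612 0.0626]
```

View pics/w5.png

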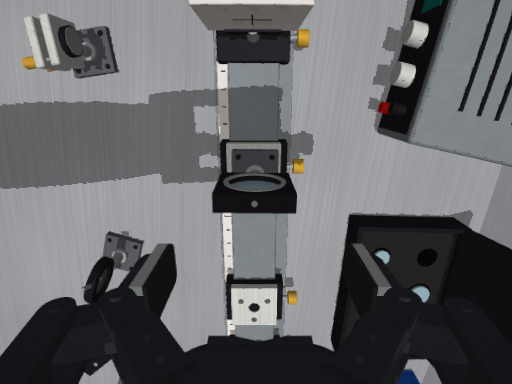

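View pics/side2.png

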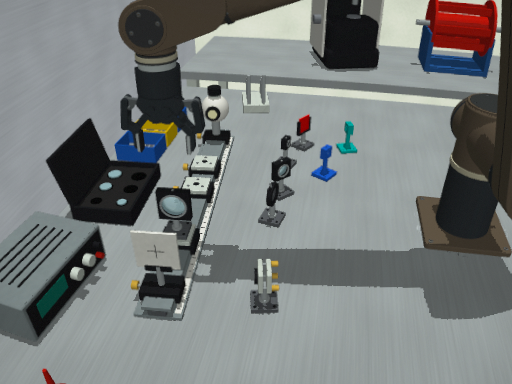

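Request:
{"name": "servo_tool", "arguments": {"increments": "0 0 -0.1 -3 -2.5 0 8.5;0 0 -0.2 -6 -5 0.2 8.5;0 0 -0.3 -9 -7.5 0.5 8.5;0 0 -0.4 -12 -10 0.7 8.5;0 0 -0.5 -15 -12.5 1 8.5;0 0 -0.6 -18 -15 1 8.5;0.013 0 -0.69 -20.5 -17.2 1 8.5;0.013 0 -0.69 -22.5 -19 1 8.5;0.013 0 -0.69 -24.2 -20.3 1 8.5;0.013 0 -0.69 -24.2 -20.3 1 8.5"}}

```text
time: 8.22
eef_pos: [0.4317, -0.0628, 0.2219]
tcp_rot: [0.384, 0.923, -0.005, -0.006]
contact_force: [-0.1, 0.6, -0.1]
opening: 0.992
```

Request:
{"name": "servo_tool", "arguments": {"increments": "0 0 0 0 0 0 8.5;0 0 0 0 0 0 8.5"}}

```text
time: 8.38
eef_pos: [0.434, -0.0605, 0.2231]
tcp_rot: [0.383, 0.924, -0.004, -0.005]
contact_force: [-0.1, -0.7, -0.1]
opening: 0.995
```

```bash
python3 go.py 0.438,-0.0605,0.23,45; python3 look.py w6
```

```text
t 8.38 p [ 0.434  -0.0605  0.2231] yaw 45.0 tilt [-0.013 -0.004 -1.   ] F [-0.1 -0.7 -0.1] op 84.6 q [-0.37 -0.23  2.15 -0.01  1.24 -1.15]
0.438,-0.0605,0.23,45 -> [-0.012 -0.006  0.   ] [-0.28  0.28 -0.7 ]
base 152 [322. 117.] rect 441.0 26.9 [ 6.5 37.4] 78.0 z [0.0066 0.0089 0.0101]
base 842 [261. 154.] rect 425.5 -53.8 [49.3 25.6] 47.5 z [0.008  0.0093 0.0108]
head 1172 [261. 183.] rect 434.3 -61.5 [47.9 17.8] 47.4 z [0.0786 0.093  0.0943]
```

View pics/w6.png

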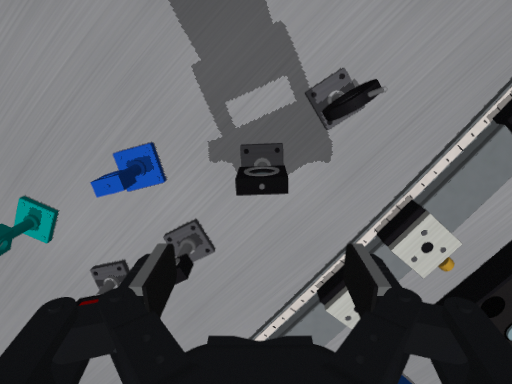

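```bash
python3 go.py 0.4344,-0.0617,0.063,47.4
```

```text
t 8.43 p [ 0.4342 -0.0603  0.2233] yaw 45.1 tilt [-0.013 -0.004 -1.   ] F [-0.1  0.4 -0.7] op 84.5 q [-0.37 -0.23  2.15 -0.01  1.24 -1.15]
0.4344,-0.0617,0.063,47.4 -> [-0.012 -0.006 -0.041] [-0.21  0.11 16.03]
```

Request:
{"name": "servo_tool", "arguments": {"increments": "-0.012 -0.006 -0.041 -0.2 0.1 3 8.5;-0.012 -0.006 -0.041 -0.2 0.1 6 8.5;-0.012 -0.006 -0.041 -0.2 0.1 9 8.5;-0.012 -0.006 -0.041 -0.2 0.1 12 8.5;-0.012 -0.006 -0.041 -0.2 0.1 14 8.5;-0.012 -0.006 -0.041 -0.2 0.1 15.5 8.5;-0.012 -0.006 -0.041 -0.2 0.1 16 8;-0.012 -0.006 -0.041 -0.2 0.1 16 7.5;-0.012 -0.006 -0.041 -0.2 0.1 16 7"}}

```text
time: 9.18
eef_pos: [0.4351, -0.0621, 0.0646]
tcp_rot: [0.363, 0.932, -0.0, 0.001]
contact_force: [1.1, -0.2, 1.2]
opening: 0.82
```

```bash
python3 go.py 0.4344,-0.0617,0.063,47.4
```

```text
t 9.18 p [ 0.4351 -0.0621  0.0646] yaw 47.4 tilt [ 0.001 -0.001 -1.   ] F [ 1.1 -0.2  1.2] op 69.7 q [-0.37  0.    2.26 -0.    0.87 -1.2 ]
0.4344,-0.0617,0.063,47.4 -> [0.    0.002 0.001] [ 0.08 -0.02  0.16]
```

Request:
{"name": "servo_tool", "arguments": {"increments": "0 0 0 0 0 0.1 6;0 0 0 0 0 0.1 5.4;0 0 0 0 0 0.1 5;0 0 0 0 0 0.1 4.7;0 0 0 0 0 0.1 4.4;0 0 0 0 0 0.1 4;0 0 0 0 0 0.1 4;0 0 0 0 0 0.1 4;0 0 0 0 0 0.1 4"}}

```text
time: 9.93
eef_pos: [0.4355, -0.0626, 0.0645]
tcp_rot: [0.364, 0.932, 0.0, 0.002]
contact_force: [0.8, 1.3, 6.8]
opening: 0.551
```

```bash
python3 go.py
```

```text
t 9.93 p [ 0.4355 -0.0626  0.0645] yaw 47.4 tilt [ 0.003 -0.001 -1.   ] F [0.8 1.3 6.8] op 46.9 q [-0.37  0.    2.26  0.    0.87 -1.2 ]
```

Request:
{"name": "servo_tool", "arguments": {"increments": "0 0 0 0 0 -2 4;0 0 0 0 0 -5 4;0 0 0 0 0 -8 4;0 0 0 0 0 -9 4;0 0 0 0 0 -9 4"}}

```text
time: 10.35
eef_pos: [0.436, -0.0632, 0.1556]
tcp_rot: [0.363, 0.932, -0.0, 0.004]
contact_force: [-0.4, -0.4, -3.0]
opening: 0.554
```

```bash
python3 go.py 0.6298,0.011,0.150,5.4
```

```text
t 10.35 p [ 0.436  -0.0632  0.1556] yaw 47.4 tilt [ 0.007 -0.003 -1.   ] F [-0.4 -0.4 -3. ] op 47.1 q [-0.37 -0.16  2.22 -0.    1.07 -1.2 ]
0.6298,0.011,0.150,5.4 -> [0.005 0.006 0.733] [-9.24 18.58  0.67]
```

Request:
{"name": "servo_tool", "arguments": {"increments": "0 0 0.08 -1 2 0.2 4;0 0 0.16 -2 4 0.2 4;0 0 0.25 -3.2 6.5 0.2 4;0 0 0.34 -4.4 9 0.2 4;0 0 0.43 -5.6 11.5 0.2 4;0 0 0.52 -6.8 14 0.2 4;0 0 0.61 -8 16 0.2 4;0 0 0.68 -8.8 17.6 0.2 4;0.005 0.006 0.733 -9.2 18.6 0.2 4;0.005 0.006 0.733 -9.2 18.6 0.2 4"}}

```text
time: 11.18
eef_pos: [0.6282, 0.0129, 0.1476]
tcp_rot: [0.673, 0.739, -0.002, -0.005]
contact_force: [-0.9, -0.6, -3.2]
opening: 0.553
```

Request:
{"name": "servo_tool", "arguments": {"increments": "0 0 0 0 0 0 4;0 0 0 0 0 0 4"}}

```text
time: 11.35
eef_pos: [0.6263, 0.0121, 0.1488]
tcp_rot: [0.673, 0.74, -0.003, -0.005]
contact_force: [0.2, -0.1, -3.5]
opening: 0.555
```

```bash
python3 go.py 0.6298,0.011,0.120,5.4; python3 look.py w7
```

```text
t 11.35 p [0.6263 0.0121 0.1488] yaw 5.4 tilt [-0.01   0.002 -1.   ] F [ 0.2 -0.1 -3.5] op 47.2 q [-0.14  0.28  1.77  0.    1.1  -0.24]
0.6298,0.011,0.120,5.4 -> [-0.01  -0.003  0.001] [-0.15  0.37  2.88]
base 1214 [222. 130.] rect 590.5 27.5 [ 15.2 132.9] 5.5 z [0.0063 0.0076 0.0088]
base 1020 [307. 125.] rect 663.7 54.8 [14.8 87.5] 5.3 z [0.006  0.0071 0.0084]
head 3703 [260. 199.] rect 625.4 21.6 [50.3 34.7] 5.7 z [0.0912 0.0938 0.1002]
car 1369 [269. 171.] rect 629.6 13.9 [59.5 57.2] 5.6 z [0.0501 0.0512 0.0523]
```

View pics/w7.png

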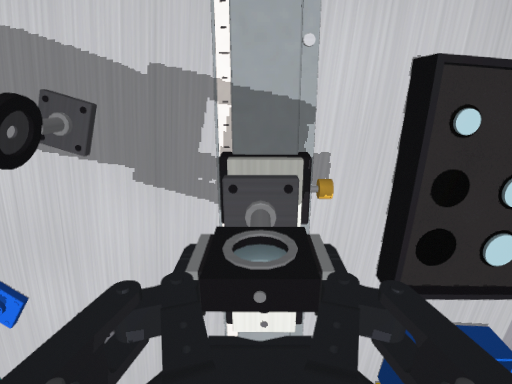

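Request:
{"name": "servo_tool", "arguments": {"increments": "-0.01 -0.003 0 -0.15 0.34 0.6 4;-0.01 -0.003 0 -0.15 0.34 1.2 4;-0.01 -0.003 0 -0.15 0.34 1.8 4;-0.01 -0.003 0 -0.15 0.34 2.3 4;-0.01 -0.003 0 -0.15 0.34 2.7 4;-0.01 -0.003 0 -0.15 0.34 2.85 4;-0.01 -0.003 0 -0.15 0.34 2.85 4"}}

```text
time: 11.98
eef_pos: [0.631, 0.0111, 0.1221]
tcp_rot: [0.673, 0.74, 0.001, 0.001]
contact_force: [-0.4, -0.3, -3.2]
opening: 0.558
```

```bash
python3 go.py 0.6296,0.011,0.1165,5.4; python3 look.py w8
```

```text
t 11.98 p [0.631  0.0111 0.1221] yaw 5.4 tilt [ 0.003  0.    -1.   ] F [-0.4 -0.3 -3.2] op 47.4 q [-0.14  0.31  1.78  0.    1.04 -0.24]
0.6296,0.011,0.1165,5.4 -> [ 0.003  0.    -0.   ] [ 0.01 -0.14  0.56]
base 1262 [304. 124.] rect 663.6 55.2 [14.9 87.9] 5.1 z [0.0061 0.0072 0.0083]
base 1193 [210. 126.] rect 588.6 43.0 [14.7 95.2] 5.5 z [0.0064 0.0076 0.0088]
head 1130 [260. 221.] rect 631.1 14.6 [48.1 16.7] 5.5 z [0.072  0.0903 0.1092]
car 1203 [246. 178.] rect 628.9 19.4 [59.2 46. ] 5.0 z [0.0502 0.0512 0.0523]
top62 268 [260. 176.] rect 629.6 36.7 [48.6  2.3] 5.3 z [0.0588 0.0623 0.0657]
```

Request:
{"name": "servo_tool", "arguments": {"increments": "0.003 0 0 0 -0.15 0.2 4;0.003 0 0 0 -0.15 0.4 4;0.003 0 0 0 -0.15 0.55 4;0.003 0 0 0 -0.15 0.6 4;0.003 0 0 0 -0.15 0.6 4"}}

```text
time: 12.45
eef_pos: [0.63, 0.0109, 0.1168]
tcp_rot: [0.673, 0.74, 0.0, 0.001]
contact_force: [-0.2, -0.1, -3.5]
opening: 0.558
```

```bash
python3 go.py 0.6296,0.011,0.1165,5.4; python3 look.py w9
```

```text
t 12.45 p [0.63   0.0109 0.1168] yaw 5.4 tilt [ 0.001 -0.    -1.   ] F [-0.2 -0.1 -3.5] op 47.4 q [-0.14  0.32  1.78  0.    1.04 -0.24]
0.6296,0.011,0.1165,5.4 -> [ 0.001  0.    -0.   ] [ 0.01 -0.04  0.03]
base 1251 [211. 125.] rect 588.3 47.0 [14.7 88.2] 5.4 z [0.0064 0.0077 0.0089]
base 1278 [307. 125.] rect 663.9 54.8 [14.8 87.1] 5.5 z [0.006  0.0071 0.0082]
head 1507 [260. 231.] rect 629.9 17.7 [48.4  8.6] 4.6 z [0.0764 0.1047 0.1094]
car 1185 [254. 182.] rect 628.9 20.2 [59.5 44. ] 5.4 z [0.0502 0.0512 0.0522]
top62 3097 [260. 198.] rect 629.8 20.3 [50.1 34.8] 5.6 z [0.0603 0.0616 0.0628]
```

Request:
{"name": "servo_tool", "arguments": {"increments": "0 0 0 0 -0.06 0.1 4;0 0 0 0 -0.06 0.15 4;0 0 0 0 -0.06 0.2 4;0 0 0 0 -0.06 0.2 4"}}

```text
time: 12.83
eef_pos: [0.63, 0.0109, 0.1166]
tcp_rot: [0.673, 0.74, 0.001, 0.001]
contact_force: [-2.3, 1.7, 6.2]
opening: 0.553
```

Contact (6 N up). Release and rise.

Request:
{"name": "servo_tool", "arguments": {"increments": "0 0 0 0 0 0 4.8;0 0 0 0 0 0 5.2;0 0 0 0 0 0 6;0 0 0 0 0 0 7;0 0 0 0 0 0 7.5;0 0 0 0 0 0 7.5;0 0 0 0 0 -3 8.5;0 0 0 0 0 -7 8.5;0 0 0 0 0 -11 8.5;0 0 0 0 0 -12 8.5"}}

```text
time: 13.67
eef_pos: [0.6324, 0.0105, 0.2433]
tcp_rot: [0.673, 0.74, 0.004, 0.006]
contact_force: [1.5, 0.2, 0.9]
opening: 0.991
```

```bash
python3 go.py 0.442,-0.2025,0.23,71; python3 look.py w10
```

```text
t 13.67 p [0.6324 0.0105 0.2433] yaw 5.4 tilt [ 0.014 -0.002 -1.   ] F [1.5 0.2 0.9] op 84.2 q [-0.14  0.19  1.7   0.    1.24 -0.24]
0.442,-0.2025,0.23,71 -> [ 0.01   0.011 -1.145] [-19.41 -20.98   1.1 ]
base 636 [286. 115.] rect 663.0 56.3 [15.5 84.8] 5.3 z [0.0059 0.0071 0.0085]
base 937 [223. 145.] rect 592.4 7.7 [ 15.5 163.7] 5.4 z [0.0062 0.0076 0.0089]
base 300 [285. 200.] rect 671.7 -30.3 [14.6 74.5] 4.5 z [0.006  0.0073 0.0084]
head 283 [256. 171.] rect 630.3 18.2 [47.8  6.9] 4.0 z [0.0757 0.1058 0.1093]
car 391 [251. 146.] rect 628.2 24.3 [58.8 36.7] 6.7 z [0.05   0.0512 0.0523]
car 459 [256. 234.] rect 637.2 -72.7 [58.7 13.4] 5.8 z [0.0498 0.0513 0.0524]
top62 1016 [255. 155.] rect 629.6 24.2 [50.1 26.2] 5.1 z [0.0597 0.0612 0.0625]
```

View pics/w10.png

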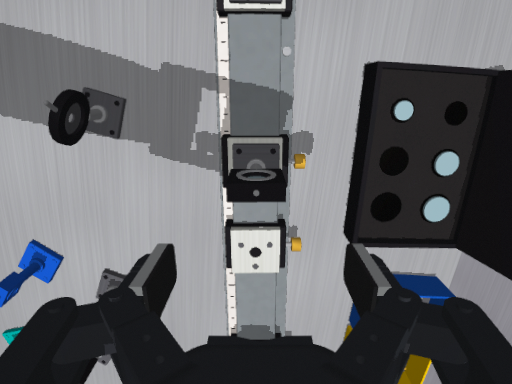

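Medium lens stands centred on the middle carrier (px 256,165). Now the small one.

Request:
{"name": "servo_tool", "arguments": {"increments": "0 0 -0.12 -2.2 -2.4 0 8.5;0 0 -0.24 -4.4 -4.8 0.2 8.5;0 0 -0.36 -6.6 -7.2 0.5 8.5;0 0 -0.48 -8.8 -9.6 0.7 8.5;0 0 -0.6 -11 -12 1 8.5;0 0 -0.72 -13.2 -14.4 1 8.5;0.01 0.01 -0.84 -15.4 -16.8 1 8.5;0.01 0.01 -0.96 -17.4 -18.9 1 8.5;0.01 0.01 -1.08 -19 -20.5 1 8.5;0.01 0.01 -1.14 -19.4 -21 1 8.5"}}

```text
time: 14.55
eef_pos: [0.4361, -0.2037, 0.2231]
tcp_rot: [0.167, 0.986, -0.0, -0.007]
contact_force: [0.2, 0.6, 0.8]
opening: 0.992
```

Request:
{"name": "servo_tool", "arguments": {"increments": "0 0 0 0 0 0 8.5;0 0 0 0 0 0 8.5;0 0 0 0 0 0 8.5"}}

```text
time: 14.8
eef_pos: [0.4384, -0.2014, 0.2239]
tcp_rot: [0.168, 0.986, 0.0, -0.006]
contact_force: [0.6, -0.4, 0.3]
opening: 0.994
```

```bash
python3 look.py w11; python3 go.py 0.442,-0.2025,0.063,71
```

```text
base 1081 [260. 162.] rect 441.6 -204.3 [49.9 49.9] 72.4 z [0.0079 0.0092 0.0111]
head 640 [259. 185.] rect 441.5 -203.9 [29.9 17.8] 72.4 z [0.0752 0.0841 0.0854]
t 14.85 p [ 0.4386 -0.2014  0.2241] yaw 70.7 tilt [-0.012  0.002 -1.   ] F [0.4 0.4 0.1] op 84.4 q [-0.64 -0.12  2.05 -0.01  1.22 -1.87]
0.442,-0.2025,0.063,71 -> [-0.002 -0.012 -0.005] [-0.56  0.04 16.11]
```

View pics/w11.png

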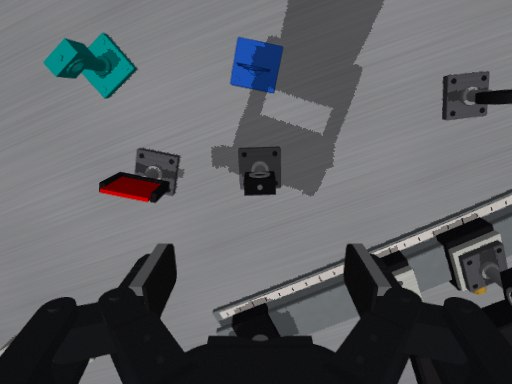

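```bash
python3 go.py 0.4415,-0.204,0.066,72.4
```

```text
t 14.85 p [ 0.4386 -0.2014  0.2241] yaw 70.7 tilt [-0.012  0.002 -1.   ] F [0.4 0.4 0.1] op 84.4 q [-0.64 -0.12  2.05 -0.01  1.22 -1.87]
0.4415,-0.204,0.066,72.4 -> [-0.002 -0.012 -0.03 ] [-0.56 -0.12 15.81]
```

Request:
{"name": "servo_tool", "arguments": {"increments": "0 -0.012 -0.03 -0.5 -0.1 3 8.5;0 -0.012 -0.03 -0.55 -0.12 6 8;0 -0.012 -0.03 -0.55 -0.12 9 7.5;0 -0.012 -0.03 -0.55 -0.12 12 7;0 -0.012 -0.03 -0.55 -0.12 14 6.5;0 -0.012 -0.03 -0.55 -0.12 15.3 6;0 -0.012 -0.03 -0.55 -0.12 15.8 5.5;0 -0.012 -0.03 -0.55 -0.12 15.8 5;0 -0.012 -0.03 -0.55 -0.12 15.8 5"}}

```text
time: 15.6
eef_pos: [0.442, -0.2046, 0.0671]
tcp_rot: [0.152, 0.988, -0.001, 0.0]
contact_force: [0.0, -0.5, 0.1]
opening: 0.589
```

```bash
python3 go.py 0.4415,-0.204,0.066,72.4
```

```text
t 15.6 p [ 0.442  -0.2046  0.0671] yaw 72.5 tilt [ 0.    -0.003 -1.   ] F [ 0.  -0.5  0.1] op 50.0 q [-0.64  0.1   2.15 -0.    0.88 -1.9 ]
0.4415,-0.204,0.066,72.4 -> [-0.003  0.001  0.001] [0.06 0.04 0.11]
```

Request:
{"name": "servo_tool", "arguments": {"increments": "0 0 0 0.05 0.04 0.1 4.4;0 0 0 0.05 0.04 0.1 4;0 0 0 0.05 0.04 0.1 3.6;0 0 0 0.05 0.04 0.1 3.3;0 0 0 0.05 0.04 0.1 3;0 0 0 0.05 0.04 0.1 2.6;0 0 0 0.05 0.04 0.1 2.2;0 0 0 0.05 0.04 0.1 2.2;0 0 0 0.05 0.04 0.1 2.2"}}

```text
time: 16.35
eef_pos: [0.4415, -0.2041, 0.0664]
tcp_rot: [0.153, 0.988, -0.001, 0.0]
contact_force: [0.7, 4.0, 6.4]
opening: 0.343
```

```bash
python3 go.py
```

```text
t 16.35 p [ 0.4415 -0.2041  0.0664] yaw 72.4 tilt [ 0.001 -0.002 -1.   ] F [0.7 4.  6.4] op 29.2 q [-0.64  0.1   2.15 -0.    0.88 -1.9 ]
```

Request:
{"name": "servo_tool", "arguments": {"increments": "0 0 0 0 0 -2 2.2;0 0 0 0 0 -5 2.2;0 0 0 0 0 -8 2.2;0 0 0 0 0 -9 2.2;0 0 0 0 0 -9 2.2"}}

```text
time: 16.77
eef_pos: [0.4424, -0.2054, 0.1582]
tcp_rot: [0.153, 0.988, -0.003, 0.003]
contact_force: [0.1, -0.9, -1.8]
opening: 0.34
```

```bash
python3 go.py 0.640,-0.0955,0.152,5.4
```

```text
t 16.77 p [ 0.4424 -0.2054  0.1582] yaw 72.4 tilt [ 0.004 -0.007 -1.   ] F [ 0.1 -0.9 -1.8] op 28.9 q [-0.64 -0.04  2.11 -0.    1.07 -1.9 ]
0.640,-0.0955,0.152,5.4 -> [-1.00e-03  8.00e-03  1.17e+00] [-15.52  16.44   0.63]
```

Request:
{"name": "servo_tool", "arguments": {"increments": "0 0 0.12 -1.6 1.7 0.1 2.2;0 0 0.24 -3.2 3.4 0.2 2.2;0 0 0.36 -4.8 5.1 0.2 2.2;0 0 0.48 -6.4 6.8 0.2 2.2;0 0 0.6 -8 8.5 0.2 2.2;0 0 0.72 -9.6 10.2 0.2 2.2;0 0 0.84 -11.4 12.1 0.2 2.2;0 0 0.96 -13 13.8 0.2 2.2;0 0 1.08 -14.6 15.4 0.2 2.2;0 0.008 1.17 -15.5 16.4 0.2 2.2"}}

```text
time: 17.6
eef_pos: [0.6383, -0.093, 0.1493]
tcp_rot: [0.675, 0.738, -0.001, -0.005]
contact_force: [-0.5, -0.3, -1.9]
opening: 0.336
```

Request:
{"name": "servo_tool", "arguments": {"increments": "0 0 0 0 0 0 2.2;0 0 0 0 0 0 2.2;0 0 0 0 0 0 2.2"}}

```text
time: 17.85
eef_pos: [0.6367, -0.0945, 0.1507]
tcp_rot: [0.673, 0.74, -0.002, -0.005]
contact_force: [-1.2, -0.1, -1.7]
opening: 0.342
```

```bash
python3 look.py w12; python3 go.py 0.640,-0.0955,0.1235,5.4
```

```text
base 1160 [222. 137.] rect 601.0 -85.6 [ 15.2 134.8] 5.4 z [0.0063 0.0076 0.0088]
base 989 [306. 127.] rect 674.0 -55.1 [14.8 82.9] 5.2 z [0.006  0.0071 0.0083]
base 164 [305. 226.] rect 682.6 -129.5 [11.  50.8] 4.6 z [0.006  0.0073 0.0084]
head 3950 [261. 204.] rect 636.7 -89.4 [50.1 40.3] 5.7 z [0.0914 0.0938 0.1001]
car 542 [263.  92.] rect 632.2 -12.6 [59.1  8.5] 5.2 z [0.05   0.0511 0.0521]
car 1229 [268. 172.] rect 640.0 -95.7 [59.6 58.4] 5.1 z [0.0502 0.0512 0.0522]
top62 715 [265.  84.] rect 632.8 -8.9 [50.   7.4] 5.5 z [0.0601 0.0613 0.0624]
t 17.9 p [ 0.6368 -0.0947  0.1513] yaw 5.4 tilt [-0.009  0.004 -1.   ] F [ 0.2 -0.2 -2.2] op 28.9 q [-0.31  0.31  1.73  0.    1.11 -0.4 ]
0.640,-0.0955,0.1235,5.4 -> [-0.008 -0.005  0.   ] [-0.12  0.34  2.78]
```

View pics/w12.png

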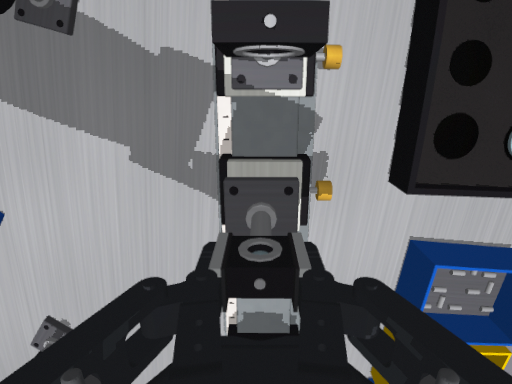

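Request:
{"name": "servo_tool", "arguments": {"increments": "-0.008 -0.005 0 -0.22 0.24 0.6 2.2;-0.008 -0.005 0 -0.24 0.24 1.2 2.2;-0.008 -0.005 0 -0.24 0.24 1.8 2.2;-0.008 -0.005 0 -0.24 0.24 2.3 2.2;-0.008 -0.005 0 -0.24 0.24 2.7 2.2;-0.008 -0.005 0 -0.24 0.24 2.8 2.2;-0.008 -0.005 0 -0.24 0.24 2.8 2.2;-0.008 -0.005 0 -0.24 0.24 2.8 2.2"}}

```text
time: 18.57
eef_pos: [0.6409, -0.0965, 0.1253]
tcp_rot: [0.673, 0.74, 0.001, 0.001]
contact_force: [-0.4, -0.8, -2.4]
opening: 0.342
```

```bash
python3 look.py w13; python3 go.py 0.6392,-0.0967,0.1185,5.4
```

```text
base 1189 [304. 126.] rect 673.9 -55.5 [15.  83.8] 5.2 z [0.006  0.0071 0.0083]
base 1129 [211. 126.] rect 598.2 -58.5 [14.8 73.9] 5.5 z [0.0062 0.0076 0.0088]
head 830 [261. 219.] rect 641.9 -95.1 [20.6 17.8] 2.4 z [0.0728 0.079  0.1058]
car 658 [260.  87.] rect 632.8 -14.5 [58.8  6.3] 5.5 z [0.0501 0.0512 0.0558]
car 1334 [249. 179.] rect 639.5 -91.6 [59.2 51.1] 5.4 z [0.0502 0.0512 0.0522]
top62 632 [259.  79.] rect 632.9 -9.8 [49.8  5.3] 5.4 z [0.0599 0.0611 0.0622]
top62 200 [260. 178.] rect 639.8 -72.2 [48.8  1. ] 5.7 z [0.06   0.063  0.0658]
t 18.62 p [ 0.641  -0.0966  0.1256] yaw 5.4 tilt [ 0.004 -0.001 -1.   ] F [ 0.3  0.8 -2. ] op 28.8 q [-0.31  0.34  1.74  0.    1.06 -0.4 ]
0.6392,-0.0967,0.1185,5.4 -> [ 0.004  0.001 -0.   ] [ 0.01 -0.18  0.71]
```

Request:
{"name": "servo_tool", "arguments": {"increments": "0.004 0 0 0.03 -0.19 0.2 2.2;0.004 0 0 0.03 -0.19 0.4 2.2;0.004 0 0 0.03 -0.19 0.55 2.2;0.004 0 0 0.03 -0.19 0.65 2.2;0.004 0 0 0.03 -0.19 0.65 2.2;0.004 0 0 0.03 -0.19 0.65 2.2"}}

```text
time: 19.12
eef_pos: [0.6389, -0.0964, 0.1187]
tcp_rot: [0.673, 0.74, -0.001, 0.0]
contact_force: [0.5, -0.3, -2.5]
opening: 0.34
```

```bash
python3 look.py w14; python3 go.py 0.6392,-0.0967,0.1185,5.4
```

```text
base 1206 [213. 126.] rect 597.8 -54.3 [14.9 67.6] 5.7 z [0.0065 0.0076 0.0088]
base 1189 [308. 126.] rect 673.4 -47.7 [14.6 67.1] 5.2 z [0.0061 0.0072 0.0082]
head 612 [259. 228.] rect 635.3 -92.1 [35.6  9.2] 0.9 z [0.0724 0.093  0.1094]
car 674 [262.  88.] rect 632.5 -13.8 [58.8  6.6] 4.6 z [0.0501 0.0512 0.0523]
car 1245 [262. 184.] rect 639.5 -90.5 [59.1 48.9] 5.1 z [0.0502 0.0512 0.0523]
top62 792 [261.  79.] rect 633.0 -9.7 [50.2  6.2] 5.3 z [0.0596 0.0611 0.0623]
top62 3356 [261. 203.] rect 639.4 -91.7 [50.2 40.4] 5.9 z [0.0604 0.0617 0.0629]
t 19.17 p [ 0.6388 -0.0964  0.1187] yaw 5.4 tilt [-0.001 -0.001 -1.   ] F [ 0.4  0.7 -2.6] op 28.9 q [-0.31  0.35  1.74 -0.    1.05 -0.4 ]
0.6392,-0.0967,0.1185,5.4 -> [-0.001  0.001 -0.   ] [-0.03  0.03  0.02]
```

Centred to well under 1 mm. Lower to contact, release.

Request:
{"name": "servo_tool", "arguments": {"increments": "0 0 0 0 0 0.08 2.2;0 0 0 0 0 0.14 2.2;0 0 0 0 0 0.18 2.2;0 0 0 0 0 0.18 2.2"}}

```text
time: 19.5
eef_pos: [0.6391, -0.0965, 0.1184]
tcp_rot: [0.673, 0.74, -0.001, 0.0]
contact_force: [-2.5, 0.1, 5.2]
opening: 0.341
```

Request:
{"name": "servo_tool", "arguments": {"increments": "0 0 0 0 0 0 3;0 0 0 0 0 0 3.4;0 0 0 0 0 0 4.2;0 0 0 0 0 0 5.2;0 0 0 0 0 0 6;0 0 0 0 0 0 6;0 0 0 0 0 -3 7;0 0 0 0 0 -7 8;0 0 0 0 0 -11 8;0 0 0 0 0 -14 8"}}

```text
time: 20.33
eef_pos: [0.6396, -0.0965, 0.2605]
tcp_rot: [0.673, 0.74, 0.0, 0.002]
contact_force: [0.9, -1.0, 0.3]
opening: 0.938
```

Request:
{"name": "servo_tool", "arguments": {"increments": "0 0 0 -3 -4 0 8;0 0 0 -6 -8 0 8;0 0 0 -9 -12 0 8;0 0 0 -12 -15 0 8;0 0 0 -14 -17 0 8;0 0 0 -15 -18 0 8;0 0 0 -15 -18 0 8"}}

```text
time: 20.92
eef_pos: [0.4711, -0.2658, 0.2574]
tcp_rot: [0.675, 0.738, -0.002, 0.0]
contact_force: [0.1, -0.0, 0.2]
opening: 0.938
```

```bash
python3 go.py; python3 - <<'E'
from h import *
snap('scene','sceneF');snap('side','sideF')
for tag in ['sceneF','sideF']:
    p,d,P,n,Ti=cloud(tag); X,Y,Z=P[...,0],P[...,1],P[...,2]; g=p.astype(int).mean(-1)
    ok=(d>0)&(X>.38)&(X<.72)&(Y>-.36)&(Y<.34)
    for lab,m in [('base',(abs(Z-.063)<.005)&(g<130)),('head',(Z>.105)&(Z<.16)&(g<150)),('bb',(Z>.005)&(Z<.016)&(g<130)&(X<.5))]:
        N,L,st,c=cv2.connectedComponentsWithStats((ok&m).astype(np.uint8),connectivity=4)
        for k in range(1,N):
            if st[k,4]<40: continue
            q=P[L==k]; (cx,cy),wh,a=cv2.minAreaRect((q[:,:2]*1000).astype(np.float32))
            print(tag,lab,st[k,4],'rect',round(cx,1),round(cy,1),np.round(wh,1),round(a,1),'z',np.percentile(q[:,2],[2,50,98]).round(3))
a=cv2.imread('pics/sceneF.png')[100:330,130:430]; b=cv2.imread('pics/sideF.png')[70:320,110:360]
cv2.imwrite('pics/c4.png',np.hstack([cv2.resize(a,(420,322)),cv2.resize(b,(322,322))]))
E
```

```text
t 20.92 p [ 0.4711 -0.2658  0.2574] yaw 5.1 tilt [-0.002 -0.003 -1.   ] F [ 0.1 -0.   0.2] op 79.7 q [-0.7  -0.02  1.89 -0.    1.27 -0.79]
sceneF base 167 rect 615.6 191.7 [50.1 42.4] 5.2 z [0.058 0.062 0.067]
sceneF base 207 rect 632.4 11.0 [47.7 50.8] 5.2 z [0.058 0.062 0.067]
sceneF base 247 rect 642.0 -97.1 [48.1 51.7] 5.3 z [0.059 0.061 0.065]
sceneF base 43 rect 406.9 -323.9 [56.7  6.6] 59.6 z [0.058 0.063 0.068]
sceneF head 341 rect 601.8 332.7 [79.4  8.8] 4.0 z [0.107 0.134 0.158]
sceneF head 372 rect 614.5 197.6 [67.8 22.2] 5.2 z [0.106 0.141 0.157]
sceneF head 277 rect 631.1 12.0 [48.7 18.4] 6.0 z [0.106 0.137 0.147]
sceneF head 156 rect 640.0 -97.3 [32.2 18.3] 6.6 z [0.107 0.133 0.139]
sceneF head 282 rect 668.8 -277.0 [59.9 91.3] 2.7 z [0.111 0.135 0.145]
sceneF bb 135 rect 414.8 307.2 [49.2 50.7] 10.8 z [0.006 0.01  0.015]
sceneF bb 171 rect 442.4 51.4 [50.6 51.5] 76.3 z [0.006 0.01  0.015]
sceneF bb 226 rect 410.7 -325.6 [51.3 41.7] 58.1 z [0.006 0.009 0.015]
sideF base 95 rect 624.4 -97.0 [22.5 52.4] 10.7 z [0.059 0.064 0.067]
sideF base 239 rect 629.5 14.5 [51.3 54. ] 4.2 z [0.059 0.064 0.067]
sideF base 299 rect 613.3 197.1 [51.3 54.5] 4.2 z [0.059 0.064 0.067]
sideF head 227 rect 647.9 -251.8 [77.7 47.3] 18.1 z [0.106 0.125 0.143]
sideF head 179 rect 639.4 -94.1 [31.4 21.4] 9.7 z [0.107 0.128 0.141]
sideF head 418 rect 630.1 12.7 [49.2 23.7] 4.3 z [0.106 0.13  0.15 ]
sideF head 804 rect 612.6 197.4 [65.8 22.7] 5.3 z [0.106 0.137 0.158]
sideF head 896 rect 598.5 337.4 [79.6  7.9] 6.6 z [0.106 0.132 0.159]
sideF bb 132 rect 408.0 -320.7 [56.8 56.4] 73.3 z [0.006 0.012 0.015]
sideF bb 287 rect 439.3 49.0 [58.2 54. ] 77.7 z [0.006 0.012 0.015]
sideF bb 473 rect 411.6 309.8 [50.2 52. ] 13.6 z [0.006 0.012 0.014]
```

View pics/c4.png

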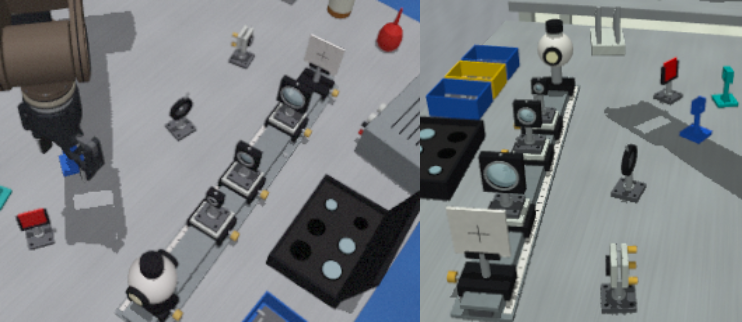

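```bash
python3 -c "
from plant import ctrl
print(ctrl.sign_off())"
```

```text
the job is handed in; nothing more can be done
None
```

The three clear lenses are on the carriers in the order asked: small nearest the sphere, medium in the middle, large nearest the screen. I handed the job in at about 21 s, with the arm raised clear of everything.

My last checks, from the scene and side cameras:
- **Upright and flat:** all three stand upright, with base tops and head tops at the expected heights.
- **Centred:** each sits about 1–2 mm from the middle of its carrier. One side-view reading, the small lens's base, was useless because the medium lens hid part of it; its head and the scene view put it in place.
- **Square to the rail:** the bases and the medium and large heads read 4–6° against the rail's 5.4°. The small head read 6.6° (scene) and 9.7° (side); I put that down to its few pixels. Its base read 5.3° from the scene camera, and 5.9° from the wrist camera just before release.
- **Left in place:** the mirror, iris and red filter stand where they were, to within camera noise of 2–5 mm.

The largest force I saw reported was about 7 N, from gripping and setting down. No check failed.

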